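# Close up the row of drone batteries in the rack and bolt it

## Robot

A 7-joint arm with a two-finger parallel gripper is mounted at the origin on a cart in front of the work surface, level with it; the furniture and walls round the work are solid. World frame = base frame: x ahead of the robot, y to its left, z up, the work surface at z = 0. Lengths are in m, angles in rad, forces in N, time in s.
With the tool pointing down it reaches from about 0.4 to 0.85 m from the base axis. Payload 10.4 kg.
Tool frame: the origin (TCP) lies at the very end of the fingers, on their centre line; the grasp point (between the pads) lies 19 mm behind it (r.pinch_z is the distance from the TCP to the grasp point, in m); z points along the fingers, y is the line along which they close (so a half turn about z gives the same grasp; the last joint's range is limited). The gripper opens to 87 mm and grips with 3 to 60 N. Pads are 19 mm wide; open, the fingers measure 117 mm over their backs; the gripper's body (75 mm by 190 mm) begins 51 mm behind the grasp point.
Start: joints at [-1.317, 0.332, -0.065, 1.46, 0.022, 1.35, -0.088], TCP at [0.171, 0.601, 0.223] pointing down, gripper open.
Joint ranges: [-2.6, 2.6], [-0.5, 2.12], [-1.47, 1.34], [0.16, 2.42], [-1.27, 4.41], [0.06, 2.06], [-2.6, 2.6]. Speed limits (rad/s): [2.22, 2.22, 2.79, 2.79, 3.14, 3.14, 3.14].

## Interface

Orientations are given as a unit quaternion [x, y, z, w].
In Python, from bench import sensors, vision, r gives the robot as it stands.
- The arm moves only by the shell command python3 -m crank 'ROWS' [OPENING] [FORCE]. ROWS is JSON, a list of rows, each a list of 2 entries, a list of its own where there are three numbers: the shift along the tool's x, y, z normalised to -1 to 1, where 1 is 3 cm, then the turn about the tool's z normalised to -1 to 1, where 1 is 8 degrees. A call has 1 to 12 rows; each row shifts and turns the commanded pose from where the row before left it, along the tool's axes as they then stand; what a row does not reach is not made up. A row lasts 1/8 s, in which the tool goes at most 62.5 mm and 10.7 degrees, less where a joint would pass 70% of its speed; a pose out of reach is approached as far as the arm can. A call with a number of a shift or a turn outside -1 to 1 is refused whole. A call with a gripper value outside its range is refused whole. OPENING is the opening, from 0 (shut) to 1 (fully open), set as the call begins (- or left out, the last holds). The fingers move at their own pace and stop on an object; FORCE is the grip in N (left out, the last holds). Time passes only in rows, so rows that do not move let the fingers close. It gives the time, the measured TCP pose, the force, the opening and the grip force at its end, in the units of the state.
- sensors.read_state(): the state, without advancing time (a new reading comes with each control period).
- vision.camera(name): name is "side" or "top" or "wrist"; returns the picture (420x560x3 uint8, red, green, blue); there is no depth.
- vision.camera_model(name): a dict with "vertical_fov" (degrees; the focal length in pixels is half the picture's height over the tangent of half this angle, whatever the lens; pixels are square), "cx", "cy" (the principal point, pixels), "camera_from_world" (4x4, takes a point from world to camera coordinates); the wrist camera has in their place "hand_eye" (4x4, takes a point from camera to tool coordinates, whose origin is the TCP and whose axes are the flange's). Camera axes: x right, y down, z forward; pixel columns grow to the right and rows downward; lengths in m; the calibration is good to about 2 mm. A picture is of the moment at which its call begins: read the wrist's pose just before it. camera_model takes no time and is no camera call.
- r.close_job(): hands the job in; it is judged then, once.
The state is a dict: "time": time; "joint_positions": joint angles; "joint_vel": joint speeds; "joint_torque": joint torques, N m; "ee_pos": TCP position; "eef_rot": TCP orientation; "ft_force": force on the tool from outside, world axes, zero at the start; "torque": the same for the moment, N m; "width": finger opening in m; "grip_force": force on a finger pad.
Only numpy, scipy, OpenCV 4.12 (cv2) and the standard library are available. Lean on these libraries where they do the work, as an engineer would, in place of code of your own. Each camera call takes 0.05 s, during which the arm holds its last target. There are 200 camera calls.

## Task

Using only fingertip pushes, gripping and lifting nothing, push the row of three drone batteries in the rack along its rail as one train, pushing only on the rear battery at the open end, until the front one is fully home against the end stop and all three stand tight together. Then push the rack's slide bolt by its upright plate fully in, so that it bars the rail behind the rear battery, and leave everything. Do not disturb the spare battery, the flux jar and the motor standing around the rack.

Things in the scene. Friction and masses are not known exactly. Their poses are not given: they have to be found in the camera images.
- riser: Fixed plywood riser on the bench, 340 x 470 mm, its flat top 60 mm above the bench; the rack and the things round it stand on it. Origin under its centre, on the bench. It does not move between starts. A desk lamp stands behind its left far corner, its head reaching out above that corner: bring the arm round in front of the lamp.
- rack: Fixed aluminium battery rack on the riser, 116 (x) x 270 mm (y); origin at its underside on the rail's centre line. Its +y runs along the rail to the end stop, -y to the open end at y = -130 mm. Heights above the underside: rail floor 8 mm, side guides 18 mm (inner faces x = +-50.5 mm), stop wall 44 mm (y = 129 to 139 mm). On its -x side a bolt bed, 18 mm high, juts out to x = -110 mm round y = -11 mm.
- stop_face (a point): Centre of the end stop's face (front of its two rubber bumpers), 26 mm above the rack's underside, at rack x = 0, y = 125 mm; axes as the rack's.
- pack_front_mid (a point): Middle of the front battery of the row, nearest the end stop. Dark grey box-shaped drone battery, 42 mm along the rail, 98 mm across it, 36 mm high, about 0.15 kg, loose, standing on the rail floor. Its own x points along the rail to the stop. At the start it stands 45 to 80 mm short of the stop. Home: its middle is 21 mm before the stop face.
- pack_middle_mid (a point): Middle of the second battery of the row, the same kind, touching the front one. Home: 63 mm before the stop face.
- pack_rear_mid (a point): Middle of the third, rear battery, the same kind, touching the second one; its free face, 21 mm behind this point, looks to the rack's open end and is the one to push. The row slides with about 2 to 6 N. Home: 105 mm before the stop face.
- bolt (a joint): Slide bolt of the rack, m: 0 = out as at the start, 0.026 = fully in, reaching 24 mm in over the guide, behind the rear battery when the row is home (3 to 5 mm behind it; before that the row blocks the bolt). It moves to the rack's +x, resists with about 1.5 N and stays where it is left; a hard stop at the end.
- bolt_plate (a point): Centre of the outer face (looking to the rack's -x) of the bolt's upright dark steel push plate, 36 mm wide along y, 8 mm thick, from 19 to 49 mm above the rack's underside; moves with the bolt. At the start at rack x = -96.5 mm, y = -11 mm. Push this face to the rack's +x.
- spare_pack: Spare drone battery, 40 x 104 x 35 mm, lying on the riser on the rack's +x side, outside it, long side along the rail; origin under its centre. Leave alone.
- jar: Round flux jar with black lid, 49 mm across, 32 mm high, on the riser on the rack's -x side near the open end; origin under its centre. Leave alone.
- loose_motor: Small round brushless motor, 28 mm across, 25 mm high, standing on the riser on the rack's -x side near the stop end; origin under its centre. Leave alone.

How it is judged:
By the outcome, as a careful person would: the job done as asked, in the order asked, and still so for the second after the job is handed in, with the robot touching nothing.
It also fails if it takes over 45 s, if anything falls off the work surface, if the arm or the gripper's body presses on something with over 40 N, if the wrist force passes 120 N, or if a joint passes its speed limit or range.

## Working session

There is one attempt and no reset: what is moved stays moved. The work goes in short steps, Python scripts to look and compute and a shell command to move; the robot and the scene stay as the last step left them, time stands still between calls to the robot, and variables do not carry over. Pictures are saved under pics/ and viewed, at most 10 in all, crops included, and the job is handed in when it is done.

```bash
mkdir -p pics; python3 - <<'E'
from bench import sensors, vision, r
import cv2,numpy as np
for n in("top","side"):
    cv2.imwrite(f"pics/{n}0.png",cv2.resize(vision.camera(n)[:,:,::-1],(800,600),interpolation=cv2.INTER_CUBIC))
    m=vision.camera_model(n);print(n,m["vertical_fov"],m["cx"],m["cy"],np.round(np.array(m["camera_from_world"]),4).tolist())
s=sensors.read_state();print(s["ee_pos"],s["eef_rot"],s["time"],s["width"])
E
```

```text
top 45.945969797508425 289.1865502309835 214.0077758781634 [[0.1342, -0.991, -0.002, -0.2472], [-0.9679, -0.1306, -0.2149, 0.5006], [0.2127, 0.0307, -0.9766, 0.8708], [0.0, 0.0, 0.0, 1.0]]
side 44.16928734359765 284.2355610346357 209.33336079026665 [[-0.83, -0.5576, -0.0139, 0.3312], [-0.1964, 0.3156, -0.9283, 0.2531], [0.522, -0.7678, -0.3715, 0.4441], [0.0, 0.0, 0.0, 1.0]]
[0.17071286 0.60085294 0.22181346] [ 1.37957614e-01  9.90437912e-01 -6.60925450e-04 -5.44961798e-05] 0.1 0.08704362563708998
```

View pics/top0.png

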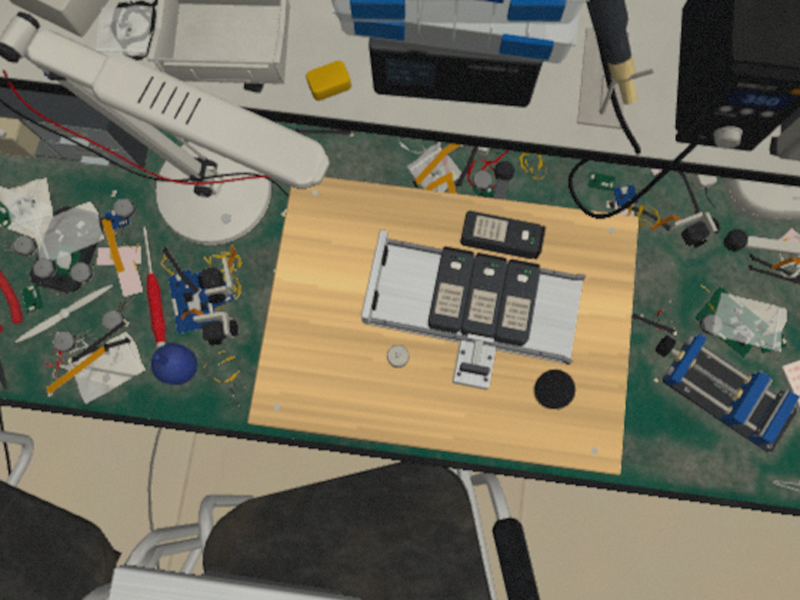

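View pics/side0.png

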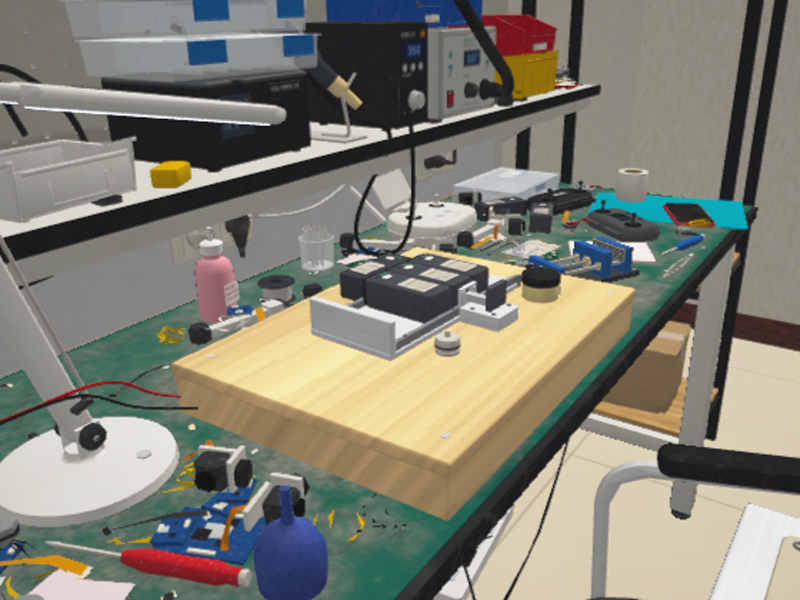

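The top view shows the stop at left (~375,280), the row of batteries at (450–535, 250–345), the bolt plate at ~(474,370), the jar at (555,389) and the motor at (398,356). The side view confirms this layout. Next I'll enlarge the rack area.

```bash
cat > h.py <<'E'
import numpy as np
from bench import sensors, vision, r
def ray(n,uv,z):
    m=vision.camera_model(n);T=np.array(m["camera_from_world"]);f=210/np.tan(np.radians(m["vertical_fov"]/2))
    R,t=T[:3,:3],T[:3,3];c=-R.T@t
    d=R.T@np.array([(uv[0]-m["cx"])/f,(uv[1]-m["cy"])/f,1]);return c+d*(z-c[2])/d[2]
E
python3 - <<'E'
from h import *
import cv2
im=vision.camera("top")[:,:,::-1]
cv2.imwrite("pics/crop1.png",cv2.resize(im[140:290,245:420],None,fx=4,fy=4,interpolation=cv2.INTER_CUBIC))
E
```

```text
(no output)
```

View pics/crop1.png

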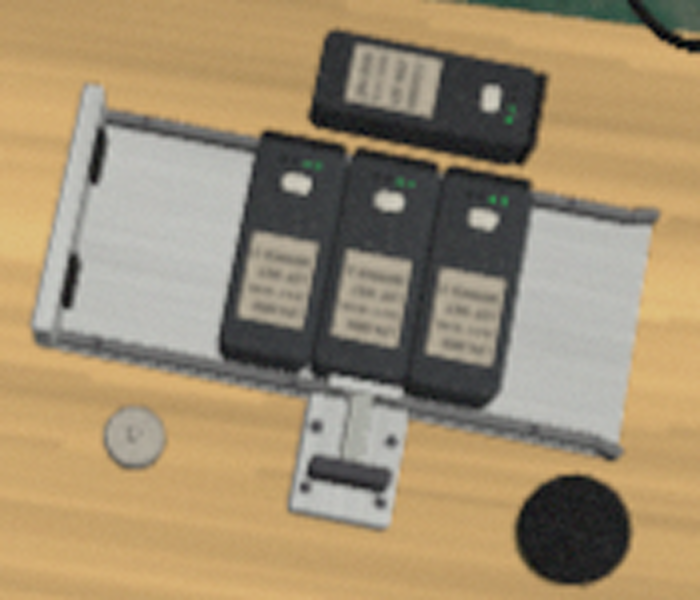

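```bash
python3 - <<'E'
from h import *
P=lambda u,v,z:ray("top",(u/4+245-.4,v/4+140-.4),z)
print("cam",np.round(-np.array(vision.camera_model("top")["camera_from_world"])[:3,:3].T@np.array(vision.camera_model("top")["camera_from_world"])[:3,3],3))
for n,u,v,z in [("stopF",103,92,.104),("stopN",57,335,.104),("endF",657,212,.078),("endN",618,452,.078),("rearF",531,172,.104),("rearN",497,385,.104),("frontF",262,133,.104),("frontN",224,350,.104),("plateL",309,470,.109),("plateR",388,484,.109),("jar",573,530,.092),("motor",134,435,.085),("spareNL",313,110,.095),("spareNR",522,148,.095)]:
    print(n,np.round(P(u,v,z)[:2],4))
E
```

```text
cam [ 0.332 -0.206  0.958]
stopF [ 0.6079 -0.133 ]
stopN [ 0.4945 -0.1289]
endF [ 0.5932 -0.3908]
endN [ 0.4803 -0.3827]
rearF [ 0.5964 -0.328 ]
rearN [ 0.4982 -0.3226]
frontF [ 0.5984 -0.2065]
frontN [ 0.4977 -0.2024]
plateL [ 0.4495 -0.2455]
plateR [ 0.448  -0.2798]
jar [ 0.4412 -0.3634]
motor [ 0.4579 -0.1677]
spareNL [ 0.6151 -0.2282]
spareNR [ 0.6099 -0.3242]
```

```bash
python3 - <<'E'
from h import *
s=.7
def tri(a,b):
    A=[]
    for n,uv in(("top",a),("side",b)):
        p0=ray(n,np.array(uv)*s,0.);p1=ray(n,np.array(uv)*s,.1);A.append((p0,(p1-p0)/np.linalg.norm(p1-p0)))
    M=sum(np.eye(3)-np.outer(d,d) for p,d in A);b=sum((np.eye(3)-np.outer(d,d))@p for p,d in A)
    x=np.linalg.solve(M,b);return np.round(x,3),[round(float(np.linalg.norm((np.eye(3)-np.outer(d,d))@(x-p))),3) for p,d in A]
print("lamp tip",tri((325,170),(283,115)))
for z in(.2,.3,.4):print(z,np.round(ray("top",np.array((300,187))*s,z),3),np.round(ray("top",np.array((20,55))*s,z),3))
print("lamp base",np.round(ray("top",np.array((215,240))*s,0),3))
E
```

```text
lamp tip (array([ 0.595, -0.084,  0.308]), [0.003, 0.003])
0.2 [ 0.617 -0.036  0.2  ] [0.738 0.322 0.2  ]
0.3 [ 0.58  -0.059  0.3  ] [0.684 0.252 0.3  ]
0.4 [ 0.542 -0.081  0.4  ] [0.631 0.183 0.4  ]
lamp base [0.598 0.114 0.   ]
```

```bash
python3 -m crank '[[[0,-1,-0.3],-0.8],[[0,-1,-0.3],-0.8],[[-1,-1,0],0],[[-1,-1,0],0],[[-1,-1,0],0],[[-1,-1,0],0],[[-1,-1,0],0],[[-1,-1,0],0]]' 0
```

```text
time: 1.15
ee_pos: [0.3285, 0.3522, 0.2404]
eef_rot: [0.027, 1.0, 0.0, -0.0]
ft_force: [1.3, -0.0, 0.3]
width: 0.0151
grip_force: 0.0
```

```bash
python3 -m crank '[[[-0.7,-1,0],0],[[-0.7,-1,0],0],[[-0.7,-1,0],0],[[-0.7,-1,0],0],[[-0.7,-1,0],0],[[-0.7,-1,0],0],[[-0.05,-1,0],0],[[-0.05,-1,0],0],[[-0.05,-1,0],0],[[-0.05,-1,0],0],[[-0.05,-1,0],0],[[-0.05,-1,0],0]]'; python3 -m crank '[[[-0.05,-1,0],0],[[-0.05,-1,0],0],[[-0.05,-1,0],0],[[-0.05,-1,0],0],[[-0.05,-1,0],0],[[-0.05,-1,0],0],[[-0.05,-1,0],0],[[-0.05,-1,0],0],[[-0.05,-1,0],0],[[0,0,0],0]]'
```

```text
time: 2.65
ee_pos: [0.4432, -0.0143, 0.2404]
eef_rot: [0.027, 1.0, 0.0, -0.0]
ft_force: [-0.1, 0.1, 0.9]
width: 0.0005
grip_force: 0.0
time: 3.9
ee_pos: [0.4416, -0.2857, 0.2403]
eef_rot: [0.029, 1.0, -0.001, -0.0]
ft_force: [-0.9, 1.0, -0.6]
width: 0.0004
grip_force: 0.0
```

```bash
python3 -m crank '[[[-0.84,-0.61,0],0],[[-0.84,-0.61,0],0],[[-0.84,-0.61,0],0],[[-0.84,-0.61,0],0],[[0,0,0.8],0],[[0,0,0.8],0],[[0,0,0.8],0],[[0,0,0],0]]'
python3 - <<'E'
from h import *
import cv2
s=sensors.read_state();print(s["ee_pos"],s["eef_rot"])
for n in("wrist","side"): 
    im=vision.camera(n)[:,:,::-1]
    if n=="side": im=im[150:300,180:440]; im=cv2.resize(im,None,fx=3,fy=3,interpolation=cv2.INTER_CUBIC)
    cv2.imwrite(f"pics/{n}2.png",im)
m=vision.camera_model("wrist");print(m["vertical_fov"],m["cx"],m["cy"],np.round(m["hand_eye"],4).tolist())
E
```

```text
time: 4.9
ee_pos: [0.5388, -0.3602, 0.1667]
eef_rot: [0.026, 1.0, 0.001, -0.001]
ft_force: [-0.3, -0.0, 0.1]
width: 0.0005
grip_force: 0.0
[ 0.53882353 -0.36016213  0.16671693] [ 0.02626839  0.99965312  0.00119752 -0.00147267]
61.887667081924555 282.45260994967407 209.7118466794091 [[0.0003, -0.9656, -0.26, 0.0712], [1.0, 0.0002, 0.0004, -0.0001], [-0.0003, -0.26, 0.9656, -0.1624], [0.0, 0.0, 0.0, 1.0]]
```

View pics/wrist2.png

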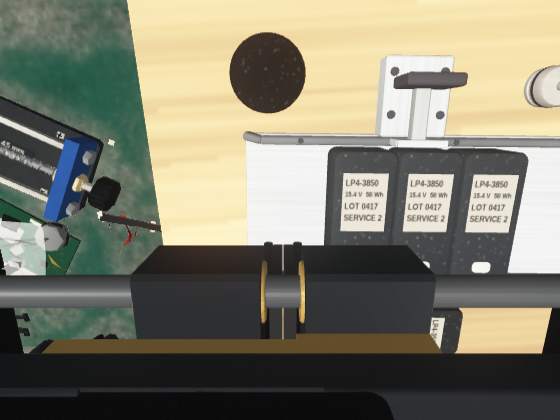

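View pics/side2.png

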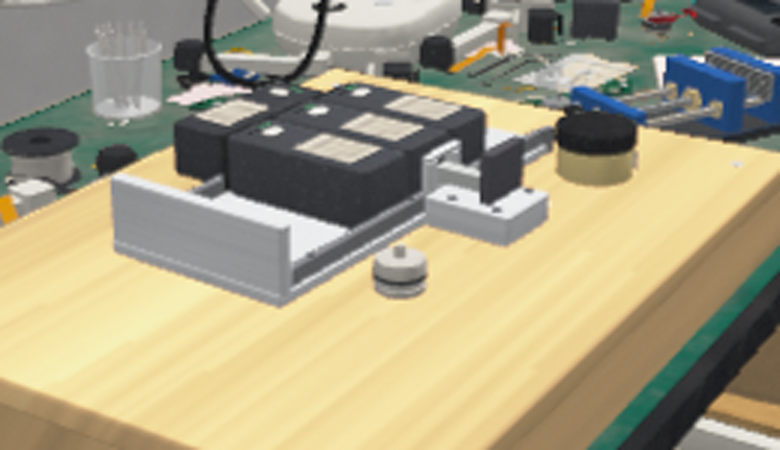

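The wrist view shows the rear battery's free edge at u≈328 (v 152–245), the guide end at (247,137), the plate top at (395–467, 76) and the jar at (267,73). In the side view the scene is undisturbed. Next I'll check these against the top-view estimates.

```bash
cat >> h.py <<'E'
from scipy.spatial.transform import Rotation as Ro
O=np.array([.544,-.2585]);X=np.array([.9984,-.056]);Y=np.array([.056,.9984])
def rk(p):d=np.array(p)[:2]-O;return np.round([d@X,d@Y],4)
def wray(uv,z,s):
    m=vision.camera_model("wrist");H=np.array(m["hand_eye"]);f=210/np.tan(np.radians(m["vertical_fov"]/2))
    R=Ro.from_quat(s["eef_rot"]).as_matrix();c=R@H[:3,3]+s["ee_pos"]
    d=R@H[:3,:3]@np.array([(uv[0]-m["cx"])/f,(uv[1]-m["cy"])/f,1]);return c+d*(z-c[2])/d[2]
E
python3 - <<'E'
from h import *
s=sensors.read_state();print("tcp",rk(s["ee_pos"]),Ro.from_quat(s["eef_rot"]).as_matrix().round(3).tolist())
for n,u,v,z in[("rearN",328,155,.104),("rear2",331,240,.104),("frontN",527,158,.104),("guide end",247,134,.078),("plateL",402,87,.109),("plateR",467,78,.109),("plateoutL",395,73,.109),("jar",267,73,.092)]:
    p=wray((u,v),z,s);print(n,p.round(4)[:2],rk(p))
E
```

```text
tcp [ 0.0014 -0.1031] [[-0.999, 0.053, 0.0], [0.053, 0.999, 0.0], [-0.0, 0.0, -1.0]]
rearN [ 0.4947 -0.3297] [-0.0452 -0.0738]
rear2 [ 0.553  -0.3287] [ 0.013  -0.0696]
frontN [ 0.5034 -0.201 ] [-0.0437  0.0551]
guide end [ 0.4799 -0.3835] [-0.057  -0.1284]
plateL [ 0.4558 -0.2851] [-0.0866 -0.0315]
plateR [ 0.4527 -0.2465] [-0.0918  0.0069]
plateoutL [ 0.4477 -0.2895] [-0.0945 -0.0364]
jar [ 0.4418 -0.3663] [-0.096  -0.1133]
```

```bash
python3 -m crank '[[[0,0,0.95],0],[[0,0,0.95],0],[[0,0,0.95],0],[[0,0,0],0]]'; python3 -m crank '[[[0.05,0.2,0],0],[[0,0.2,0],0],[[0,0.2,0],0],[[0,0.2,0],0],[[0,0,0],0]]'
```

```text
time: 5.5
ee_pos: [0.5389, -0.3613, 0.0824]
eef_rot: [0.027, 1.0, 0.001, -0.001]
ft_force: [0.5, -0.4, 0.0]
width: 0.0005
grip_force: 0.0
time: 6.12
ee_pos: [0.5393, -0.3374, 0.0832]
eef_rot: [0.026, 1.0, 0.0, 0.0]
ft_force: [-0.3, 0.0, -0.1]
width: 0.0004
grip_force: 0.0
```

```bash
python3 -m crank '[[[0,0.2,0.1],0],[[0,0.2,0],0],[[0,0.2,0],0]]';  python3 -m crank '[[[0,0.2,0],0],[[0,0.2,0],0],[[0,0.2,0],0],[[0,0.2,0],0]]'
```

```text
time: 6.5
ee_pos: [0.54, -0.3203, 0.0803]
eef_rot: [0.027, 1.0, -0.0, 0.0]
ft_force: [0.2, -3.8, 4.9]
width: 0.0005
grip_force: 2.7
time: 7.0
ee_pos: [0.5414, -0.296, 0.0803]
eef_rot: [0.027, 1.0, -0.0, 0.0]
ft_force: [-0.2, -5.4, 5.1]
width: 0.0006
grip_force: 2.9
```

```bash
python3 -m crank '[[[0,0.2,0],0],[[0,0.2,0],0],[[0,0.1,0],0]]';  python3 -m crank '[[[0,0.1,0],0],[[0,0.1,0],0]]'; python3 -m crank '[[[0,0.1,0],0],[[0,0.1,0],0]]'
```

```text
time: 7.38
ee_pos: [0.5422, -0.2808, 0.0802]
eef_rot: [0.027, 1.0, -0.0, 0.0]
ft_force: [0.5, -4.4, 4.6]
width: 0.0003
grip_force: 2.7
time: 7.62
ee_pos: [0.5424, -0.2751, 0.0802]
eef_rot: [0.027, 1.0, -0.0, 0.0]
ft_force: [0.3, -5.4, 5.6]
width: 0.0001
grip_force: 2.9
time: 7.88
ee_pos: [0.5428, -0.2691, 0.0802]
eef_rot: [0.027, 1.0, -0.0, 0.0]
ft_force: [-0.9, -4.9, 4.9]
width: 0.0008
grip_force: 2.9
```

```bash
python3 -m crank '[[[0,0.1,0],0]]';  python3 -m crank '[[[0,0.1,0],0]]'; python3 -m crank '[[[0,0.1,0],0]]'
```

```text
time: 8.0
ee_pos: [0.542, -0.2686, 0.0804]
eef_rot: [0.028, 1.0, -0.002, -0.0]
ft_force: [-1.1, -17.7, 2.7]
width: 0.0002
grip_force: 8.9
time: 8.12
ee_pos: [0.542, -0.2684, 0.0808]
eef_rot: [0.029, 1.0, -0.004, 0.001]
ft_force: [0.4, -27.2, -0.2]
width: 0.0002
grip_force: 13.0
time: 8.25
ee_pos: [0.542, -0.2683, 0.0813]
eef_rot: [0.03, 1.0, -0.006, 0.001]
ft_force: [1.7, -35.4, -0.8]
width: 0.0002
grip_force: 17.0
```

```bash
python3 -m crank '[[[0,-0.3,0],0],[[0,-0.5,0],0],[[0,-0.7,0],0],[[0,0,-1],0],[[0,0,-1],0],[[0,0,-1],0],[[0.3,0,0],0],[[0,0,0],0]]'
python3 - <<'E'
from h import *
import cv2
s=sensors.read_state();print(s["ee_pos"],rk(s["ee_pos"]),s["eef_rot"])
cv2.imwrite("pics/w3.png",vision.camera("wrist")[:,:,::-1])
E
```

```text
time: 9.25
ee_pos: [0.531, -0.3041, 0.1692]
eef_rot: [0.027, 1.0, 0.001, -0.001]
ft_force: [1.0, 1.1, -0.0]
width: 0.0005
grip_force: 0.0
[ 0.53095059 -0.30407282  0.16916041] [-0.0105 -0.0462] [ 2.67130543e-02  9.99642683e-01  7.90827721e-04 -5.42788648e-04]
```

View pics/w3.png

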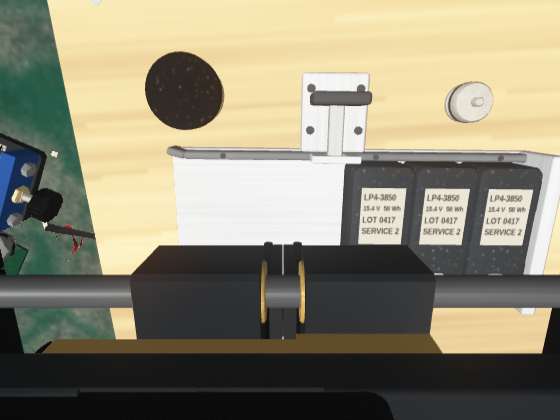

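The row stands tight at the stop wall: its rear edge is at u≈344, its front edge at u≈540, and the bolt plate is at (311–372, 97). Jar and motor are untouched. Next I'll check the rear edge.

```bash
python3 - <<'E'
from h import *
s=sensors.read_state()
for n,u,v,z in[("rear",344,200,.104),("front",541,200,.104),("plateL",311,100,.109),("plateR",372,100,.109),("jar",184,90,.092),("motor",470,101,.085)]:
    p=wray((u,v),z,s);print(n,p.round(4)[:2],rk(p))
E
python3 -m crank '[[[1,0.3,0],0],[[1,0.3,0],0],[[1,0.3,0],0],[[0.85,0.25,0],0],[[0,0,0.85],0],[[0,0,0.85],0],[[0,0,0.85],0],[[0,0,0],0]]'
```

```text
rear [ 0.5166 -0.2618] [-0.0271 -0.0049]
front [ 0.5237 -0.1304] [-0.0275  0.1268]
plateL [ 0.4519 -0.2822] [-0.0906 -0.0288]
plateR [ 0.4539 -0.2452] [-0.0907  0.0082]
jar [ 0.4408 -0.3628] [-0.0972 -0.1099]
motor [ 0.4573 -0.1734] [-0.0913  0.0801]
time: 10.3
ee_pos: [0.4168, -0.2632, 0.0917]
eef_rot: [0.027, 1.0, 0.0, -0.002]
ft_force: [0.3, 0.5, 0.9]
width: 0.0006
grip_force: 0.0
```

```bash
python3 -m crank '[[[-0.25,0,0],0],[[-0.25,0,0],0],[[-0.2,0,0],0],[[-0.2,0,0],0]]'; python3 -m crank '[[[-0.2,0,0],0],[[-0.2,0,0],0],[[-0.15,0,0],0]]'; python3 -m crank '[[[-0.1,0,0],0]]'
```

```text
time: 10.8
ee_pos: [0.4456, -0.2655, 0.0937]
eef_rot: [0.027, 1.0, 0.0, -0.0]
ft_force: [-1.9, 0.5, 1.2]
width: 0.0003
grip_force: 0.9
time: 11.18
ee_pos: [0.462, -0.2664, 0.0935]
eef_rot: [0.027, 1.0, -0.0, -0.0]
ft_force: [-2.2, -0.3, 1.2]
width: 0.0004
grip_force: 0.9
time: 11.3
ee_pos: [0.4626, -0.2666, 0.0931]
eef_rot: [0.027, 1.0, 0.001, -0.002]
ft_force: [-18.5, 3.7, 13.5]
width: 0.0005
grip_force: 9.2
```

```bash
python3 -m crank '[[[-0.06,0,0],0],[[0,0,0],0]]'; python3 -m crank '[[[0.3,0,0],0],[[0.6,0,0],0],[[0.6,0,0],0],[[0,0,-1],0],[[0,0,-1],0],[[0,0,-1],0],[[0,0,0],0],[[0,0,0],0]]'
python3 - <<'E'
from h import *
import cv2
s=sensors.read_state();print(s["ee_pos"],s["ft_force"])
cv2.imwrite("pics/t4.png",cv2.resize(vision.camera("top")[140:290,245:420,::-1],None,fx=4,fy=4,interpolation=cv2.INTER_CUBIC))
cv2.imwrite("pics/w4.png",vision.camera("wrist")[:,:,::-1])
E
```

```text
time: 11.55
ee_pos: [0.4626, -0.2667, 0.0928]
eef_rot: [0.028, 1.0, 0.001, -0.004]
ft_force: [-19.1, 2.7, 13.1]
width: 0.0005
grip_force: 9.4
time: 12.55
ee_pos: [0.4216, -0.2637, 0.183]
eef_rot: [0.026, 1.0, 0.0, 0.0]
ft_force: [-0.1, 0.4, 0.4]
width: 0.0005
grip_force: 0.0
[ 0.42162735 -0.26372057  0.18298793] [-0.13358021  0.40708053  0.40261746]
```

View pics/t4.png

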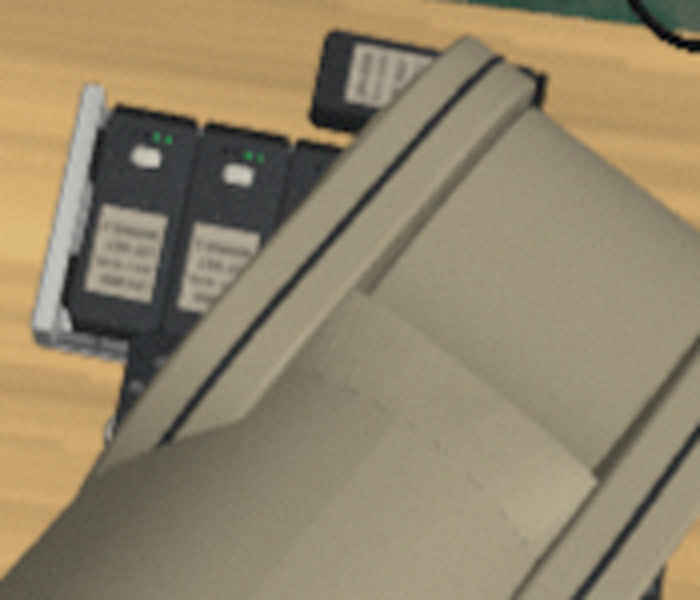

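The front battery is against the stop, but the arm hides the bolt. I'll move the arm back out to the left and look again.

```bash
python3 -m crank '[[[0,0.5,-1],0],[[0,1,-1],0],[[0,1,0],0],[[0,1,0],0],[[0,1,0],0],[[0,1,0],0],[[0,1,0],0],[[0,1,0],0],[[0,1,0],0],[[0,1,0],0],[[0,1,0],0],[[0,1,0],0]]'; python3 -m crank '[[[0,1,0],0],[[0,1,0],0],[[0,1,0],0],[[0,0,0],0],[[0,0,0],0]]'
python3 - <<'E'
from h import *
import cv2
cv2.imwrite("pics/t5.png",cv2.resize(vision.camera("top")[140:290,245:420,::-1],None,fx=4,fy=4,interpolation=cv2.INTER_CUBIC))
E
```

```text
time: 14.15
ee_pos: [0.4396, 0.0813, 0.2426]
eef_rot: [0.027, 1.0, -0.0, -0.001]
ft_force: [0.4, 0.7, 0.3]
width: 0.0004
grip_force: 0.0
time: 14.78
ee_pos: [0.4447, 0.1694, 0.2428]
eef_rot: [0.027, 1.0, -0.001, -0.001]
ft_force: [-0.7, -0.4, -0.5]
width: 0.0004
grip_force: 0.0
```

View pics/t5.png

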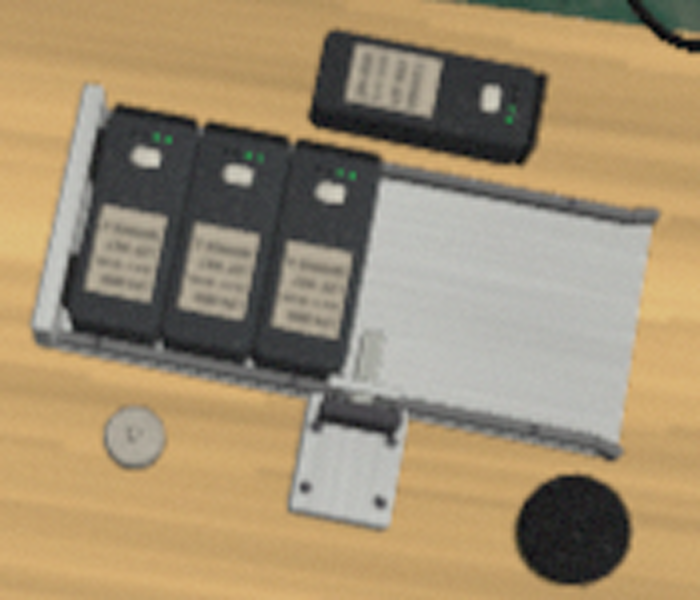

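The three batteries stand tight against the stop. The bolt is fully in behind the rear one, with its tongue at (370,355), and the spare battery, jar and motor are where they were.

```bash
python3 -c "
from bench import r
print(r.close_job())"
```

```text
the job is handed in; nothing more can be done
None
```

I pushed the three batteries home as one train against the end stop and pushed the bolt fully in behind the rear one. The spare battery, jar and motor were left undisturbed, and I handed the job in at about 15 s with the arm clear.

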